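Hang the gherkin strainer to drain

TASK

First slide the drip tray fully home under the draining rack; then hang the pink strainer of gherkins by its hook over the middle of the rack's upper bar, square to it, above the tray. Lower it gently and let go slowly, so that its off-centre weight neither drops nor swings it off and it hangs still and nearly upright; never drop it or tip it far over. Leave the tin, the jar and the lidded tub where they stand.

Things in the scene. Friction and masses are not known exactly. Their poses are not given: they have to be found in the camera images.
- rack_bar (a point): Middle of the upper bar of the fixed steel rack: bar 12 mm thick, centre 164 mm above the counter, 230 mm long between posts 16 mm thick, 180 mm tall. x: level, square to the bar, pointing away from the robot at yaw 0 (yaw within 0.25 rad); y along the bar; z up. The strainer hangs on the -x (robot) side.
- drip_tray (a joint): Slide of the aluminium drip tray (140 x 220 mm, 28 mm high, underside 5 mm above the counter) along the rack's y. 0 m: fully home under the rack, at a hard stop; positive: drawn out so far towards +y (at most 0.14). Friction about 2 N; stays where left. Starts 0.08 to 0.13 m out.
- tray_push (a point): Centre of the outer face of the blue upright plate on the tray's +y end; moves with the tray, axes as the rack's; push it towards -y. Plate 80 mm wide (x), 6 mm thick, from 5 to 55 mm above the counter, this point 35 mm above it. At home it lies 83 mm to -x, 116 mm to +y and 129 mm below rack_bar.
- strainer_tab (a point): Centre of the upright grip tab of the loose pink strainer, 158 mm above its underside. x: away from the cup, through the tab's thickness; y across; z up. Tab 10 mm thick (x), 30 mm wide (y), free from 37 mm below this point (top of the hook) to 22 mm above. The cup's centre is 67 mm to -x, so the weight is well off the tab: grip firmly (50 N or more) or it may pitch.
- strainer_hook (a point): Where the bar's centre sits in the hook; 16 mm to +x of strainer_tab and 49 mm below, same axes. The hook is 30 mm wide (y), its underside 6 mm above this point; strap face 11 mm to -x, lip's inner face 11 mm to +x; the lip (6 mm thick) flares and ends 38 mm below this point; the strap ends 89 mm below.
- strainer: The whole loose strainer, 0.2 to 0.4 kg, upright on the counter at the start; origin at the centre of the cup's underside, 67 mm to -x of strainer_tab and 158 mm below; same axes. Cup 75 mm high, rim 126 mm wide. Hanging at rest it leans by up to about 6 degrees and its hook may slide 5 mm to -x.
- rack: The whole rack, origin on the counter 164 mm straight below rack_bar, same axes. A stop bar 10 mm thick runs parallel 60 mm below the upper bar, its centre 3 mm to the -x side; the hung strainer's strap leans on it. A 4 mm base plate on the counter reaches from x -160 to +15 mm, y -125 to +125 mm.
- tin_mid (a point): Bystander: yellow-labelled tin, 74 mm wide, 110 mm tall; this point half-way up.
- jar_mid (a point): Bystander: jar with a green lid, 70 mm wide, 100 mm tall; this point half-way up.
- tub_mid (a point): Bystander: lidded clear tub, 115 x 155 mm, 58 mm tall; this point half-way up.
There are look-alikes about, which are no part of the job. Of the things like the strainer, leave any that is red or turquoise; of the rest the larger one is meant.

How it is judged:
By the outcome, as a careful person would: the job done as asked, in the order asked, and still so for the second after the job is handed in, with the robot touching nothing.
It also fails if it takes over 72 s, if anything falls off the work surface, if the arm or the gripper's body presses on something with over 40 N, if the wrist force passes 120 N, or if a joint passes its speed limit or range.

ROBOT

A 7-joint arm with a two-finger parallel gripper is mounted at the origin on the work surface. World frame = base frame: x ahead of the robot, y to its left, z up, the work surface at z = 0. Lengths are in m, angles in degrees, forces in N, time in s.
With the tool pointing down it reaches from about 0.425 to 0.875 m from the base axis. Payload 4.7 kg.
Tool frame: the origin (TCP) lies at the very end of the fingers, on their centre line; the grasp point (between the pads) lies 19 mm behind it; z points along the fingers, y is the line along which they close (so a half turn about z gives the same grasp; the last joint's range is limited). The gripper opens to 87 mm and grips with 3 to 60 N. Pads are 19 mm wide; open, the fingers measure 117 mm over their backs; the gripper's body (75 mm by 190 mm) begins 51 mm behind the grasp point.
Start: joints at [-64.681, 18.392, -4.016, 83.108, 1.295, 78.541, -3.26], TCP at [0.27, 0.591, 0.223] pointing down, gripper open.
Joint ranges: [-163.93, 163.93], [-17.29, 119.83], [-79.2, 71.16], [3.27, 140.29], [-89.18, 269.18], [5.43, 117.66], [-154.24, 154.24]. Speed limits (degrees/s): [147.25, 147.25, 180, 180, 180, 180, 180].

INTERFACE

Orientations are given as [roll, pitch, yaw] about the fixed x, y, z axes, in that order (R = Rz(yaw) Ry(pitch) Rx(roll)).
In Python, from cell import get_obs, read_camera, sign_off, silhouettes gives the robot as it stands.
- The arm moves only by the tool play_rows, never from a script. Its argument "steps" is a list that holds one entry, the list of rows, each a list of 7 numbers: the shift along the tool's x, y, z in m, then the turn, a rotation vector about the tool's x, y, z in rad, then the finger opening in m, from 0 to 0.087. A call has 1 to 12 rows; each row shifts and turns the commanded pose from where the row before left it, along the tool's axes as they then stand; what a row does not reach is not made up. A row lasts 1/10 s, in which the tool goes at most 50 mm and 8.59 degrees, less where a joint would pass 70% of its speed; a pose out of reach is approached as far as the arm can. A call is refused whole if a number of a shift passes 0.05 or a number of a turn 0.15, either way. A call with a gripper value outside its range is refused whole. The fingers move at their own pace and stop on an object; "force" is the grip in N (left out, the last holds). Time passes only in rows, so rows that do not move let the fingers close. It gives the time, the measured TCP pose, the force, the opening and the grip force at its end, in the units of the state.
- get_obs(): the state, without advancing time (a new reading comes with each control period).
- read_camera(name): name is "side" or "top" or "wrist"; returns a dict with "frame" (480x640x3 uint8, red, green, blue), "intrinsics" (3x3 intrinsics, pixels), "view" (4x4, takes a point from world to camera coordinates). Camera axes: x right, y up, looking along -z (the intrinsics and any distortion apply to the point x, -y, -z); pixel columns grow to the right and rows downward; lengths in m; the calibration is good to about 2 mm. A picture is of the moment at which its call begins. There is no depth.
- sign_off(): hands the job in; it is judged then, once.
Trained networks look in the newest picture that a camera, given by its name, has taken for a name from the list of things; names that differ only in an ending like _2 or _b are one class to them, and where a whole thing is asked for, a point or a joint stands for the part that bears it (a point fixed in the world has none). Each returns a list of dicts, best first, with "p" (0 to 1); they miss things now and then, are a little off and sometimes report something else, mostly with a low value. They report only what shows in the picture. A call takes as long as a camera call. They do not tell look-alikes from the thing itself.
- silhouettes(camera, name): "pixels" (480x640 bool, what is visible of it) and "extent" ([left, top, right, bottom] in pixels, round what is visible of it).
The state is a dict: "time_s": time; "qpos": joint angles; "joint_velocities": joint speeds; "effort": joint torques, N m; "tool_pos": TCP position; "tool_rot": TCP orientation; "force": force on the tool from outside, world axes, zero at the start; "wrist_torque": the same for the moment, N m; "grip_width": finger opening in m; "grasp_force": force on a finger pad.
Only numpy, scipy, OpenCV 4.12 (cv2) and the standard library are available. Lean on these libraries where they do the work, as an engineer would, in place of code of your own. Each camera call takes 0.05 s, during which the arm holds its last target. There are 200 camera calls.

## Working session

There is one attempt and no reset: what is moved stays moved. The work goes in short steps, Python scripts to look and compute and a tool call to move; the robot and the scene stay as the last step left them, time stands still between calls to the robot, and variables do not carry over. Pictures are saved under pics/ and viewed, at most 10 in all, crops included, and the job is handed in when it is done.

Besides the shell and the picture viewer there is one more tool, called after ">>>" by a JSON object that holds its "name" and its "arguments", one argument or row to a line. play_rows: Moves the arm, as the interface text tells. Its arguments: {"type":"object","properties":{"steps":{"type":"array","items":{"type":"array","items":{"type":"array","items":{"type":"number"}}}},"force":{"type":"number"}},"required":["steps"]}

```bash
mkdir -p pics; ls
cat > h.py <<'E'
import numpy as np,cv2
from cell import *
def snap(c,fn=None):
    d=read_camera(c)
    if fn: cv2.imwrite('pics/'+fn,d['frame'][:,:,::-1])
    return d
def proj(d,P):
    P=np.atleast_2d(P);V=np.array(d['view']);K=np.array(d['intrinsics'])
    c=P@V[:3,:3].T+V[:3,3];c=c*[1,-1,-1];q=c@K.T
    return q[:,:2]/q[:,2:]
def ray(d,uv):
    V=np.array(d['view']);K=np.array(d['intrinsics'])
    r=np.linalg.inv(K)@[uv[0],uv[1],1];r=r*[1,-1,-1]
    R=V[:3,:3];return -R.T@V[:3,3],R.T@r
def atz(d,uv,z):
    o,r=ray(d,uv);return o+r*(z-o[2])/r[2]
E
python3 - <<'E'
from h import *
a=snap('side');b=snap('top')
for n,d in(('side',a),('top',b)):
    print(n,d['intrinsics'],np.round(d['view'],3).tolist())
    for t in ('strainer','rack','drip_tray','tin_mid','jar_mid','tub_mid'):
        for s in silhouettes(n,t): print(t,round(s['p'],2),s['extent'])
cv2.imwrite('pics/side0.png',a['frame'][:,:,::-1]);cv2.imwrite('pics/top0.png',b['frame'][:,:,::-1])
o=get_obs();print(o)
E
```

```text
pics
side [[558.81507578   0.         325.24201496]
 [  0.         558.81507578 239.82792768]
 [  0.           0.           1.        ]] [[0.706, -0.708, 0.005, -0.42], [0.457, 0.46, 0.761, -0.296], [-0.542, -0.535, 0.648, -0.983], [0.0, 0.0, 0.0, 1.0]]
strainer 0.94 [478.4, 296.2, 526.4, 345.4]
strainer 0.87 [147.7, 196.1, 210.8, 296.5]
strainer 0.79 [357.9, 275.7, 440.5, 388.0]
strainer 0.57 [291.8, 391.2, 357.8, 461.8]
strainer 0.36 [211.1, 153.0, 369.3, 296.7]
rack 0.65 [209.7, 151.4, 367.6, 297.0]
drip_tray 0.74 [208.2, 188.8, 322.3, 268.4]
tin_mid 0.74 [438.7, 235.0, 480.2, 292.1]
jar_mid 0.55 [385.1, 214.3, 421.9, 262.4]
tub_mid 0.65 [321.0, 166.4, 394.3, 221.9]
top [[570.99194604   0.         316.79573518]
 [  0.         570.99194604 223.69508316]
 [  0.           0.           1.        ]] [[0.022, -1.0, -0.014, -0.091], [0.984, 0.019, 0.177, -0.522], [-0.177, -0.018, 0.984, -1.193], [0.0, 0.0, 0.0, 1.0]]
strainer 0.68 [446.8, 144.4, 489.0, 197.1]
strainer 0.63 [400.3, 206.9, 456.8, 290.1]
strainer 0.6 [409.3, 329.3, 465.9, 368.6]
strainer 0.55 [150.6, 294.8, 235.0, 351.0]
ra
[... 216 characters left out ...]
0.7, 'qpos': array([-64.68146577,  18.38822463,  -4.0159725 ,  83.10693227,
         1.29469865,  78.54120651,  -3.25841651]), 'joint_velocities': array([-0.01296545,  0.00958139,  0.03562372, -0.06531117, -0.06194689,
       -0.07378672, -0.09092126]), 'effort': array([-8.63677087e-05, -4.90947390e+01, -4.03091116e-01, -3.12715316e+01,
       -6.34815940e-02,  3.33704974e-02,  3.51259109e-05]), 'tool_pos': array([0.26969749, 0.59143585, 0.2226339 ]), 'tool_rot': array([1.79991249e+02, 2.51290870e-03, 1.55491651e+02]), 'force': array([-0.52482377, -0.36933424,  0.38399167]), 'wrist_torque': array([-0.01165339,  0.05576837,  0.02827553]), 'grasp_force': 0.0, 'grip_width': 0.08680149977427756}
```

View pics/side0.png

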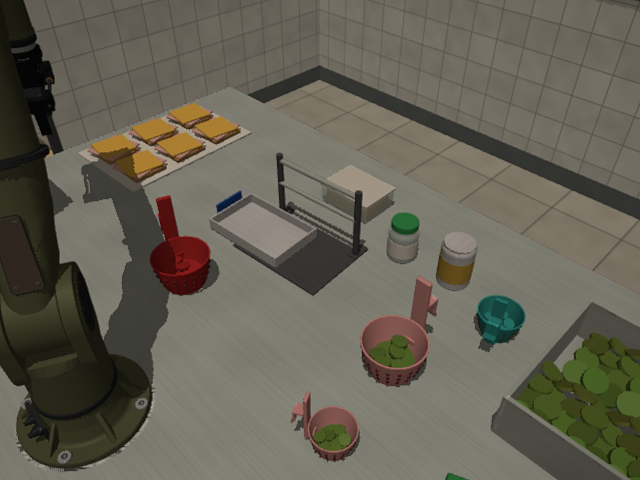

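View pics/top0.png

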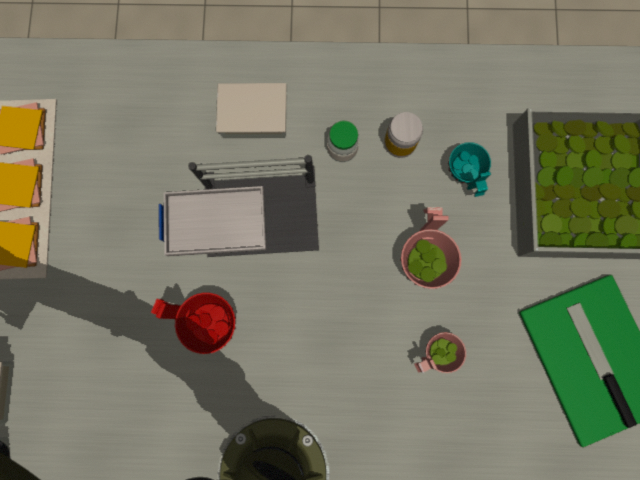

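The candidates (top view) are red (205,322), turquoise (470,165), large pink (430,250) and small pink (443,352). The larger pink one fits the description, so I'll confirm it in an enlarged crop together with the rack.

Run:
```python
import cv2,numpy as np
a=cv2.imread('pics/side0.png');b=cv2.imread('pics/top0.png')
def c(i,x,y,w,h): return cv2.resize(i[y:y+h,x:x+w],(400,300),interpolation=cv2.INTER_CUBIC)
m=np.vstack([np.hstack([c(b,390,195,100,75*1),c(a,340,265,160,120)]),np.hstack([c(b,150,145,180,135),c(a,200,145,180,135)])])
cv2.imwrite('pics/crop1.png',m)
```

```text
(no output)
```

View pics/crop1.png

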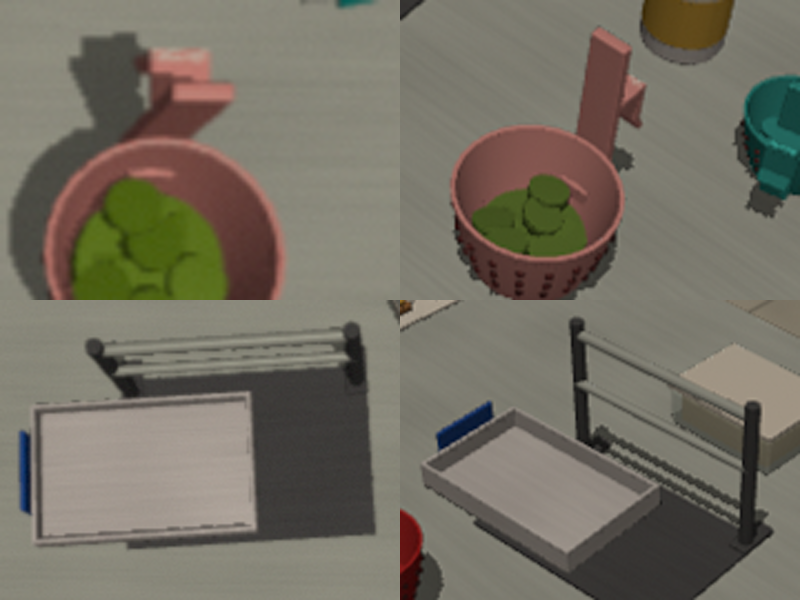

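```bash
cat >> h.py <<'E'
from scipy.optimize import least_squares
def T(p,L,z0=0):
    c,s=np.cos(p[2]),np.sin(p[2]);L=np.atleast_2d(L).astype(float)
    return np.c_[p[0]+c*L[:,0]-s*L[:,1],p[1]+s*L[:,0]+c*L[:,1],L[:,2]+z0]
def fit(obs,p0):
    # obs: list of (cam, localpt, px)
    f=lambda p:np.concatenate([(proj(d,T(p,L))[0]-uv) for d,L,uv in obs])
    r=least_squares(f,p0,loss='soft_l1');return r.x,f(r.x).reshape(-1,2).round(1)
E
python3 - <<'E'
from h import *
a=snap('side');b=snap('top')
for d in(a,b): print('cam',-np.array(d['view'])[:3,:3].T@np.array(d['view'])[:3,3])
t=lambda x,y:np.array([150+x*.45,145+(y-300)*.45]); s=lambda x,y:np.array([200+(x-400)*.45,145+(y-300)*.45])
y=.123
rk=[(b,[0,y,.18],t(95,345)),(b,[0,-y,.18],t(351,328)),(a,[0,y,.18],s(577,322)),(a,[0,-y,.18],s(752,406)),
(b,[-.16,-.125,.004],t(375,534)),(a,[.015,-.125,.004],s(771,533))]
p,r=fit(rk,[.65,.2,0]);print('rack',p,r.tolist())
for q in [(22,432),(20,512)]: 
    P=atz(b,t(*q),.055);c,sn=np.cos(p[2]),np.sin(p[2]);e=P[:2]-p[:2];print('plate',P,'rackframe',c*e[0]+sn*e[1],-sn*e[0]+c*e[1])
t=lambda x,y:np.array([390+x/4,195+y/4]); s=lambda x,y:np.array([340+(x-400)*.4,265+y*.4])
# strainer fit in strainer frame
st=[(b,[.072,-.015,.18],t(233,84)),(b,[.062,-.015,.18],t(232,100)),(b,[.072,.015,.18],t(175,84)),
(a,[.062,.015,.18],s(590,36)),(a,[.062,-.015,.18],s(629,54)),(a,[.072,.015,.18],s(596,28)),(a,[.072,-.015,.18],s(633,46))]
p,r=fit(st,[.55,-.2,0]);print('str',p,r.tolist())
print('tab',T(p,[.067,0,.158]),'yaw',np.degrees(p[2]))
print('rim px',proj(b,T(p,[[0,.063,.075],[0,-.063,.075],[.063,0,.075]])),'obs',t(47,250),t(285,250),t(170,138))
print('rim side',proj(a,T(p,[[0,0,.075]])),'obs',s(538,190))
for n,d in(('side',a),('top',b)):
    for o in ('tin_mid','jar_mid','tub_mid'):
        e=silhouettes(n,o)[0]['extent'];print(n,o,atz(d,[(e[0]+e[2])/2,(e[1]+e[3])/2],.05).round(3))
E
```

```text
cam [-0.10138299 -0.68716002  0.86485784]
cam [ 0.30501824 -0.10233817  1.26528204]
rack [0.62256676 0.05192059 0.07882238] [[-4.8, -0.4], [4.4, -0.0], [-1.9, -2.2], [3.8, 0.7], [0.2, -0.7], [-3.7, 3.0]]
plate [0.55831713 0.26209569 0.055     ] rackframe -0.04750079150715562 0.21458160440991242
plate [0.47920559 0.25842008 0.055     ] rackframe -0.12665612470550502 0.217146709002781
str [ 0.44837349 -0.33024262  0.11857094] [[0.4, -0.9], [1.4, 0.2], [-0.5, 0.7], [-0.3, -0.4], [-0.9, -0.0], [0.2, -0.3], [0.4, -0.0]]
tab [[ 0.51490306 -0.32231696  0.158     ]] yaw 6.7936144059126065
rim px [[405.54799043 262.09686097]
 [465.55066015 256.21638648]
 [431.57320091 229.55953917]] obs [401.75 257.5 ] [461.25 257.5 ] [432.5 229.5]
rim side [[398.46906568 343.66368913]] obs [395.2 341. ]
side tin_mid [ 0.73  -0.266  0.05 ]
side jar_mid [ 0.701 -0.135  0.05 ]
side tub_mid [0.759 0.052 0.05 ]
top tin_mid [ 0.727 -0.265  0.05 ]
top jar_mid [ 0.712 -0.137  0.05 ]
top tub_mid [0.774 0.07  0.05 ]
```

Run:
```python
from h import *
a=snap('side');b=snap('top')
t=lambda x,y:np.array([150+x*.45,145+(y-300)*.45]); s=lambda x,y:np.array([200+(x-400)*.45,145+(y-300)*.45])
y=.115
rk=[(b,[0,y,.18],t(95,345)),(b,[0,-y,.18],t(351,328)),(a,[0,y,.18],s(577,322)),(a,[0,-y,.18],s(752,406)),
(b,[-.16,-.125,.004],t(375,534)),(a,[.015,-.125,.004],s(771,533))]
p,r=fit(rk,[.65,.2,0]);print('rack',p,r.tolist())
for q in [(22,432),(20,512)]: 
    P=atz(b,t(*q),.055);c,sn=np.cos(p[2]),np.sin(p[2]);e=P[:2]-p[:2];print('plate',P,'rackframe',c*e[0]+sn*e[1],-sn*e[0]+c*e[1])
t=lambda x,y:np.array([390+x/4,195+y/4]); s=lambda x,y:np.array([340+(x-400)*.4,265+y*.4])
st=[(b,[.072,-.015,.18],t(233,84)),(b,[.062,-.015,.18],t(232,100)),(b,[.072,.015,.18],t(175,84)),
(a,[.062,.015,.18],s(590,36)),(a,[.062,-.015,.18],s(629,54)),(a,[.072,.015,.18],s(596,28)),(a,[.072,-.015,.18],s(633,46))]
th=np.linspace(0,6.28,90);C=np.c_[.063*np.cos(th),.063*np.sin(th),th*0+.075]
def f(p):
    v=[proj(d,T(p,L))[0]-uv for d,L,uv in st]
    for d,l,r,tp in((b,t(47,0)[0],t(285,0)[0],t(0,138)[1]),(a,s(452,0)[0],s(624,0)[0],s(0,125)[1])):
        q=proj(d,T(p,C));v.append([q[:,0].min()-l,q[:,0].max()-r,q[:,1].min()-tp])
    return np.concatenate(v)
r=least_squares(f,[.45,-.33,.1],loss='soft_l1');p=r.x
print('str',p,np.degrees(p[2]),f(p).round(1).tolist());print('tab',T(p,[.067,0,.158]))
```

```text
rack [0.62173366 0.05180923 0.08306349] [[-0.7, 0.0], [0.3, 0.4], [0.2, -0.8], [0.7, -0.7], [0.5, -0.5], [-3.8, 3.0]]
plate [0.55831713 0.26209569 0.055     ] rackframe -0.04575083473632109 0.21482298216403153
plate [0.47920559 0.25842008 0.055     ] rackframe -0.1248945771936279 0.2177237691547579
str [ 0.44817297 -0.32259338  0.01388221] 0.7953923214168727 [0.4, -0.2, 0.8, 0.9, -0.7, -0.3, -0.3, -1.3, -1.9, 0.1, 0.8, -0.9, -0.1, 0.3, -0.1, 0.9, -0.1, -0.8, 0.8, 0.0]
tab [[ 0.51516651 -0.32166331  0.158     ]]
```

Confirmed: the larger pink strainer is the target. I measure its tab at (0.515, -0.322) with yaw about 1°. The rack is at (0.622, 0.052) with yaw 4.8°, and the tray is about 0.10 m out. First I move to the push position.

>>> {"name": "play_rows", "arguments": {
  "steps": [
    [[0, 0, 0, 0, 0, -0.128, 0], [0, 0, 0, 0, 0, -0.128, 0], [0, 0, 0, 0, 0, -0.128, 0], [0, 0, 0, 0, 0, -0.128, 0], [-0.028, -0.037, 0, 0, 0, 0, 0], [-0.028, -0.037, 0, 0, 0, 0, 0], [-0.028, -0.037, 0, 0, 0, 0, 0], [-0.028, -0.037, 0, 0, 0, 0, 0], [-0.028, -0.037, 0, 0, 0, 0, 0], [-0.028, -0.037, 0, 0, 0, 0, 0], [-0.028, -0.037, 0, 0, 0, 0, 0], [-0.027, -0.037, 0, 0, 0, 0, 0]]
  ]
}}

```text
time_s: 2.4
tool_pos: [0.518, 0.3137, 0.2229]
tool_rot: [180.0, 0.0, -175.2]
force: [-0.6, 1.5, 0.9]
grip_width: 0.0032
grasp_force: 0.0
```

>>> {"name": "play_rows", "arguments": {
  "steps": [
    [[0, 0, 0.039, 0, 0, 0, 0], [0, 0, 0.039, 0, 0, 0, 0], [0, 0, 0.039, 0, 0, 0, 0], [0, 0, 0.039, 0, 0, 0, 0], [0, 0, 0.035, 0, 0, 0, 0], [0, -0.01, 0, 0, 0, 0, 0], [0, -0.012, 0, 0, 0, 0, 0], [0, -0.012, 0, 0, 0, 0, 0], [0, -0.012, 0, 0, 0, 0, 0], [0, -0.012, 0, 0, 0, 0, 0], [0, -0.012, 0, 0, 0, 0, 0], [0, -0.012, 0, 0, 0, 0, 0]]
  ]
}}

```text
time_s: 3.6
tool_pos: [0.5249, 0.2334, 0.033]
tool_rot: [179.9, 0.2, -175.2]
force: [1.4, 2.9, 3.0]
grip_width: 0.0004
grasp_force: 1.6
```

>>> {"name": "play_rows", "arguments": {
  "steps": [
    [[0, -0.01, 0, 0, 0, 0, 0], [0, -0.01, 0, 0, 0, 0, 0], [0, -0.01, 0, 0, 0, 0, 0], [0, -0.007, 0, 0, 0, 0, 0], [0, -0.005, 0, 0, 0, 0, 0], [0, 0, 0, 0, 0, 0, 0]]
  ]
}}

```text
time_s: 4.2
tool_pos: [0.5269, 0.1902, 0.0311]
tool_rot: [-179.9, -0.1, -175.2]
force: [0.4, 0.5, -0.5]
grip_width: 0.0005
grasp_force: 0.0
```

Run:
```python
from h import *
d=snap('top','top1.png');o=get_obs();print(o['force'])
m=cv2.imread('pics/top1.png')[140:260,140:340];cv2.imwrite('pics/c2.png',cv2.resize(m,(800,480),interpolation=2))
```

```text
[-0.8137971   0.32064841 -0.79685959]
```

View pics/c2.png

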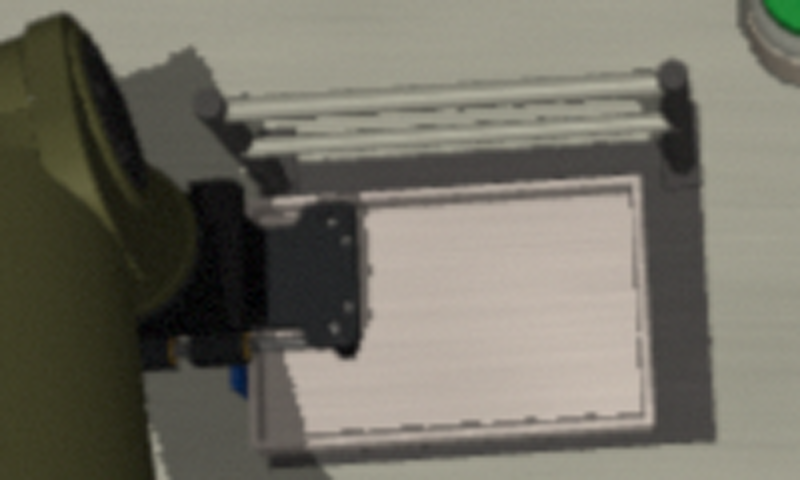

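The tray's right end shows at about crop x=645 and should reach roughly 680, so it is about 15 mm short of home. I keep pushing gently.

>>> {"name": "play_rows", "arguments": {
  "steps": [
    [[0, -0.003, 0, 0, 0, 0, 0], [0, -0.003, 0, 0, 0, 0, 0], [0, -0.003, 0, 0, 0, 0, 0], [0, -0.003, 0, 0, 0, 0, 0], [0, -0.001, 0, 0, 0, 0, 0], [0, -0.001, 0, 0, 0, 0, 0]]
  ]
}}

```text
time_s: 4.85
tool_pos: [0.5282, 0.1776, 0.0315]
tool_rot: [180.0, -0.0, -175.2]
force: [-1.1, 1.8, -0.2]
grip_width: 0.0005
grasp_force: 0.9
```

>>> {"name": "play_rows", "arguments": {
  "steps": [
    [[0, -0.001, 0, 0, 0, 0, 0], [0, -0.001, 0, 0, 0, 0, 0], [0, -0.001, 0, 0, 0, 0, 0]]
  ]
}}

```text
time_s: 5.15
tool_pos: [0.5285, 0.1748, 0.0315]
tool_rot: [180.0, -0.0, -175.2]
force: [-1.6, 2.3, -0.8]
grip_width: 0.0004
grasp_force: 1.0
```

>>> {"name": "play_rows", "arguments": {
  "steps": [
    [[0, -0.001, 0, 0, 0, 0, 0], [0, -0.001, 0, 0, 0, 0, 0], [0, -0.001, 0, 0, 0, 0, 0]]
  ]
}}

```text
time_s: 5.45
tool_pos: [0.5289, 0.1717, 0.0316]
tool_rot: [180.0, 0.0, -175.2]
force: [-2.1, 2.1, -0.2]
grip_width: 0.0008
grasp_force: 1.0
```

>>> {"name": "play_rows", "arguments": {
  "steps": [
    [[0, -0.001, 0, 0, 0, 0, 0], [0, -0.001, 0, 0, 0, 0, 0], [0, -0.001, 0, 0, 0, 0, 0]]
  ]
}}

```text
time_s: 5.75
tool_pos: [0.5289, 0.171, 0.0317]
tool_rot: [179.8, 0.0, -175.1]
force: [-2.6, 7.4, -1.6]
grip_width: 0.0003
grasp_force: 3.7
```

>>> {"name": "play_rows", "arguments": {
  "steps": [
    [[0, -0.001, 0, 0, 0, 0, 0], [0, -0.001, 0, 0, 0, 0, 0], [0, 0, 0, 0, 0, 0, 0]]
  ]
}}

```text
time_s: 6.05
tool_pos: [0.5289, 0.171, 0.0317]
tool_rot: [179.7, 0.0, -175.0]
force: [-1.7, 9.6, -2.3]
grip_width: 0.0004
grasp_force: 4.6
```

>>> {"name": "play_rows", "arguments": {
  "steps": [
    [[0, 0.02, 0, 0, 0, 0, 0], [0, 0.03, 0, 0, 0, 0, 0], [0, 0.0, -0.04, 0, 0, 0, 0], [0, 0, -0.047, 0, 0, 0, 0], [0, 0, -0.047, 0, 0, 0, 0], [0, 0, -0.047, 0, 0, 0, 0], [0, 0, -0.047, 0, 0, 0, 0], [0, 0, 0, 0, 0, 0.13, 0.087], [0, 0, 0, 0, 0, 0.13, 0.087], [0, 0, 0, 0, 0, 0.13, 0.087], [0, 0, 0, 0, 0, 0.13, 0.087], [0, 0, 0, 0, 0, 0.13, 0.087]]
  ]
}}

```text
time_s: 7.25
tool_pos: [0.5261, 0.2152, 0.2599]
tool_rot: [180.0, 0.1, 147.2]
force: [-0.3, 0.3, 0.8]
grip_width: 0.0327
grasp_force: 0.0
```

>>> {"name": "play_rows", "arguments": {
  "steps": [
    [[0, 0, 0, 0, 0, 0.13, 0.087], [0, 0, 0, 0, 0, 0.13, 0.087], [0, 0, 0, 0, 0, 0.13, 0.087], [0, 0, 0, 0, 0, 0.13, 0.087], [0, 0, 0, 0, 0, 0.13, 0.087], [0, 0, 0, 0, 0, 0.13, 0.087], [0, 0, 0, 0, 0, 0.13, 0.087], [0, 0, 0, 0, 0, 0.08, 0.087]]
  ]
}}

```text
time_s: 8.05
tool_pos: [0.5262, 0.2152, 0.2599]
tool_rot: [179.9, 0.1, 90.5]
force: [-0.6, 0.2, 0.4]
grip_width: 0.0859
grasp_force: 0.0
```

Run:
```python
from h import *
d=snap('top','top2.png');o=get_obs();print(o['tool_pos'],o['tool_rot'],o['force'],o['qpos'])
e=silhouettes('top','drip_tray')[0]['extent'];print(e)
# tray +y end rim predicted at home: rack frame tray x -.153..-.013, y 0.110.. ; -y end y=-.110
p=[.6217,.0518,.083]
print(proj(d,T(p,[[-.153,-.11,.033],[-.013,-.11,.033],[-.043,.116,.055],[-.123,.116,.055]])))
m=cv2.imread('pics/top2.png')[140:260,140:340];cv2.imwrite('pics/c3.png',cv2.resize(m,(800,480),interpolation=2))
```

```text
[0.52613219 0.21523586 0.25989999] [1.79894523e+02 5.92002685e-02 9.04076755e+01] [ 0.26454298  0.21278391 -0.4797402 ] [-36.05076015   7.34833311  12.23075439  92.37357108  -1.47710866
  80.37313404 -23.26458841]
[203.1, 180.5, 311.7, 254.7]
[[312.04864643 245.27334005]
 [308.30956643 182.96471211]
 [205.17016207 200.33637624]
 [206.14085884 236.59378774]]
```

View pics/c3.png

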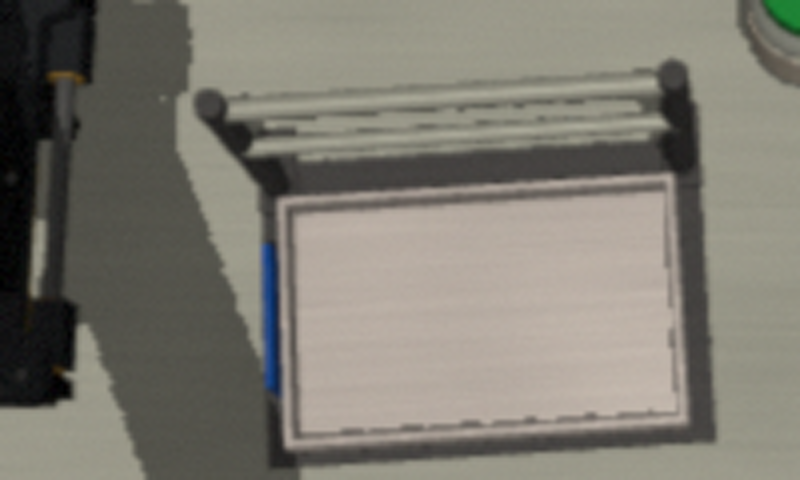

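The blue plate's outer edge is at crop x≈263, which is image x≈205.8. That matches the predicted home position, so the tray is home. Next is the strainer.

>>> {"name": "play_rows", "arguments": {
  "steps": [
    [[-0.044, -0.001, 0, 0, 0, 0, 0.087], [-0.044, -0.001, 0, 0, 0, 0, 0.087], [-0.044, -0.001, 0, 0, 0, 0, 0.087], [-0.044, -0.001, 0, 0, 0, 0, 0.087], [-0.044, -0.001, 0, 0, 0, 0, 0.087], [-0.044, -0.001, 0, 0, 0, 0, 0.087], [-0.044, -0.001, 0, 0, 0, 0, 0.087], [-0.044, -0.001, 0, 0, 0, 0, 0.087], [-0.044, -0.001, 0, 0, 0, 0, 0.087], [-0.044, -0.001, 0, 0, 0, 0, 0.087], [-0.044, -0.001, 0, 0, 0, 0, 0.087], [-0.044, -0.002, 0, 0, 0, 0, 0.087]]
  ]
}}

```text
time_s: 9.35
tool_pos: [0.5197, -0.3141, 0.26]
tool_rot: [180.0, 0.1, 91.0]
force: [0.4, 0.4, 0.2]
grip_width: 0.0868
grasp_force: 0.0
```

Run:
```python
from h import *
d=snap('wrist','w1.png');o=get_obs();print(o['tool_pos'],o['tool_rot'])
p=[.4482,-.3226,.014]
L=[[.062,.015,.18],[.062,-.015,.18],[.072,-.015,.18],[.072,.015,.18],[0,0,.075]]
print(proj(d,T(p,L)))
im=cv2.imread('pics/w1.png')
for q in proj(d,T(p,L)): cv2.circle(im,(int(q[0]),int(q[1])),2,(255,0,0),-1)
cv2.imwrite('pics/w1m.png',im)
```

```text
[ 0.51648755 -0.32346048  0.25992497] [-179.95592454    0.51072128   90.41687238]
[[302.12111634 232.60972897]
 [302.38946218 272.5196375 ]
 [316.18257342 272.56322843]
 [316.35838458 232.65801241]
 [243.85690742 219.09900311]]
```

View pics/w1m.png

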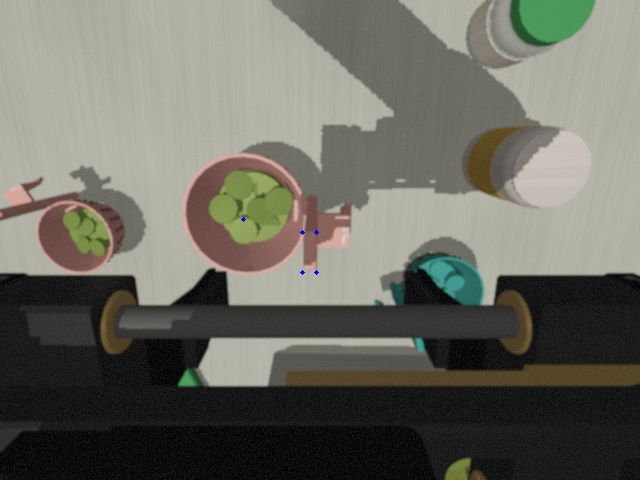

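The overlaid tab corners (302–316, 232–272) land on the real tab, so I descend and grip.

>>> {"name": "play_rows", "arguments": {
  "steps": [
    [[0.002, -0.001, 0.02, 0, 0, 0.003, 0.06], [0, 0, 0.025, 0, 0, 0, 0.05], [0, 0, 0.025, 0, 0, 0, 0.04], [0, 0, 0.02, 0, 0, 0, 0.04], [0, 0, 0.02, 0, 0, 0, 0.03], [0, 0, 0.01, 0, 0, 0, 0.03], [0, 0, 0, 0, 0, 0, 0.03], [0, 0, 0, 0, 0, 0, 0.02], [0, 0, 0, 0, 0, 0, 0.015]]
  ],
  "force": 60
}}

```text
time_s: 10.3
tool_pos: [0.5198, -0.3101, 0.1409]
tool_rot: [179.9, 0.1, 90.7]
force: [-0.2, -0.4, 0.5]
grip_width: 0.023
grasp_force: 0.0
```

Run:
```python
from h import *
b=snap('side','s2.png');o=get_obs();print(o['tool_pos'],o['tool_rot'],o['force'],o['grip_width'])
m=cv2.imread('pics/s2.png')[230:410,320:560];cv2.imwrite('pics/c4.png',cv2.resize(m,(800,600),interpolation=2))
```

```text
[ 0.51974609 -0.31005927  0.14085499] [1.79882630e+02 5.04448412e-02 9.07041977e+01] [-0.35020601  0.51911562  0.68742487] 0.01968473042233255
```

View pics/c4.png

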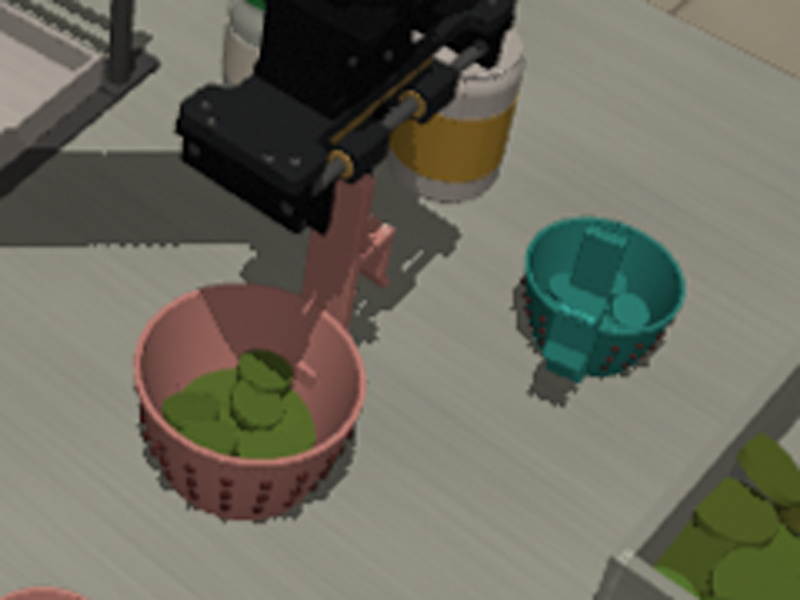

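The fingers straddle the tab but sit about 11 mm off along its width and 4 mm off in x. I correct that and then close.

>>> {"name": "play_rows", "arguments": {
  "steps": [
    [[0, 0, 0, 0, 0, 0, 0.03], [0, 0, 0, 0, 0, 0, 0.03], [0, -0.004, 0, 0, 0, 0.0, 0.03], [-0.006, 0, 0.001, 0, 0, 0, 0.025], [-0.005, 0, 0.001, 0, 0, 0, 0.02], [0, 0, 0, 0, 0, 0, 0.015], [0, 0, 0, 0, 0, 0, 0.012], [0, 0, 0, 0, 0, 0, 0.008], [0, 0, 0, 0, 0, 0, 0.0], [0, 0, 0, 0, 0, 0, 0.0], [0, 0, 0, 0, 0, 0, 0.0], [0, 0, 0, 0, 0, 0, 0.0]]
  ],
  "force": 60
}}

```text
time_s: 11.55
tool_pos: [0.5155, -0.3204, 0.1375]
tool_rot: [180.0, -0.0, 90.7]
force: [1.4, -0.6, -0.8]
grip_width: 0.0097
grasp_force: 60.0
```

>>> {"name": "play_rows", "arguments": {
  "steps": [
    [[0, 0, -0.002, 0, 0, 0, 0], [0, 0, -0.004, 0, 0, 0, 0], [0, 0, -0.008, 0, 0, 0, 0], [0, 0, -0.012, 0, 0, 0, 0], [0, 0, -0.015, 0, 0, 0, 0], [0, 0, -0.017, 0, 0, 0, 0], [0, 0, -0.017, 0, 0, 0, 0], [0, 0, -0.017, 0, 0, 0, 0], [0, 0, -0.017, 0, 0, 0, 0], [0, 0, -0.013, 0, 0, 0, 0], [0, 0, -0.008, 0, 0, 0, 0], [0, 0, -0.004, 0, 0, 0, 0]]
  ]
}}

```text
time_s: 12.75
tool_pos: [0.5154, -0.3209, 0.2727]
tool_rot: [179.9, 0.0, 90.7]
force: [-0.1, 0.2, -2.8]
grip_width: 0.0094
grasp_force: 60.0
```

Run:
```python
from h import *
b=snap('side','s3.png');o=get_obs();print(o['tool_pos'],o['tool_rot'],o['force'],o['wrist_torque'],o['grip_width'],o['grasp_force'])
m=cv2.imread('pics/s3.png')[150:390,280:600];cv2.imwrite('pics/c5.png',cv2.resize(m,(800,600),interpolation=2))
```

```text
[ 0.51540804 -0.32079937  0.27271059] [1.79927533e+02 2.18542517e-02 9.06890740e+01] [ 0.20779561 -1.15253535 -1.58204253] [-0.08694575 -0.08348515 -0.02443748] 0.009056941334946216 59.96638988144696
```

View pics/c5.png

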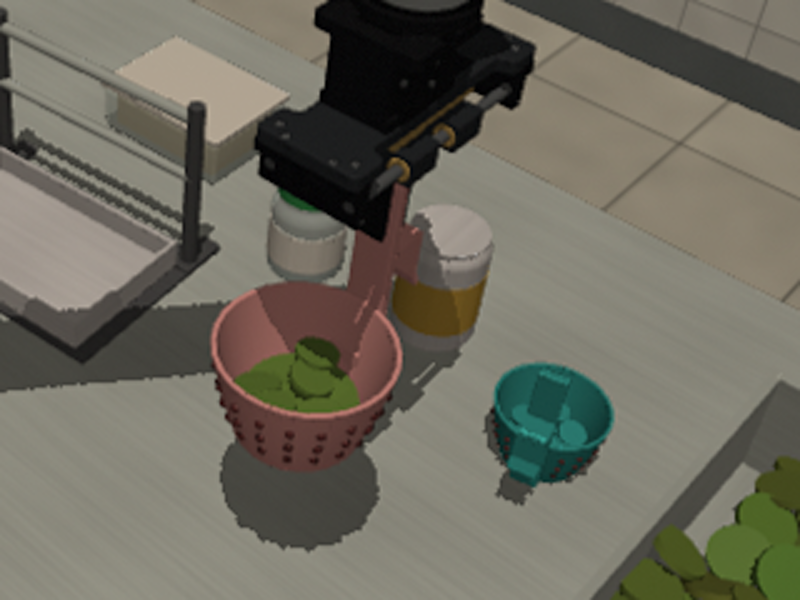

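The strainer is held upright, with the cup level at crop (305,375). I carry it to the robot side of the bar.

>>> {"name": "play_rows", "arguments": {
  "steps": [
    [[0.006, 0.003, 0, 0, 0, -0.006, 0], [0.014, 0.003, 0, 0, 0, -0.006, 0], [0.022, 0.003, 0, 0, 0, -0.006, 0], [0.026, 0.003, 0, 0, 0, -0.006, 0], [0.026, 0.003, 0, 0, 0, -0.006, 0], [0.026, 0.003, 0, 0, 0, -0.006, 0], [0.026, 0.003, 0, 0, 0, -0.006, 0], [0.026, 0.003, 0, 0, 0, -0.006, 0], [0.026, 0.003, 0, 0, 0, -0.006, 0], [0.026, 0.003, 0, 0, 0, -0.006, 0], [0.026, 0.003, 0, 0, 0, -0.006, 0], [0.026, 0.003, 0, 0, 0, -0.006, 0]]
  ]
}}

```text
time_s: 14.0
tool_pos: [0.537, -0.0407, 0.2709]
tool_rot: [-179.9, -0.0, 94.9]
force: [-0.0, -0.0, -3.0]
grip_width: 0.0096
grasp_force: 60.0
```

>>> {"name": "play_rows", "arguments": {
  "steps": [
    [[0.026, 0.003, 0, 0, 0, 0, 0], [0.026, 0.003, 0, 0, 0, 0, 0], [0.018, 0.003, 0, 0, 0, 0, 0], [0.012, 0.003, 0, 0, 0, 0, 0], [0.006, 0.002, 0, 0, 0, 0, 0], [0.003, 0.001, 0, 0, 0, 0, 0], [0, 0, 0, 0, 0, 0, 0], [0, 0, 0, 0, 0, 0, 0], [0, 0, 0, 0, 0, 0, 0]]
  ]
}}

```text
time_s: 14.9
tool_pos: [0.545, 0.0475, 0.2716]
tool_rot: [180.0, 0.0, 94.7]
force: [0.3, -0.9, -2.9]
grip_width: 0.0099
grasp_force: 60.0
```

Run:
```python
from h import *
a=snap('side','s4.png');b=snap('top','t4.png');o=get_obs();P=o['tool_pos'];print(P,o['tool_rot'],o['qpos'],o['grasp_force'])
yaw=np.radians(o['tool_rot'][2]-90+.1)
# strainer frame pose implied
c,s=np.cos(yaw),np.sin(yaw);p=[P[0]-.067*c,P[1]-.067*s,yaw];z0=P[2]-.1375
r=[.6217,.0518,.083]
th=np.linspace(0,6.28,60);C=np.c_[.063*np.cos(th),.063*np.sin(th),th*0+.075]
H=[[.083,.015,.109],[.083,-.015,.109],[.083+.014,-.015,.071],[.083+.014,.015,.071]]
out=[]
for d,f,(x,y,w,h) in((a,'s4.png',(200,120,200,150)),(b,'t4.png',(150,110,200,150))):
    im=cv2.resize(cv2.imread('pics/'+f)[y:y+h,x:x+w],None,fx=2,fy=2,interpolation=2) if 0 else cv2.imread('pics/'+f)[y:y+h,x:x+w]
    im=cv2.resize(im,None,fx=4,fy=4,interpolation=2)
    for Q,col in((T(p,C,z0),(255,0,0)),(T(p,H,z0),(0,255,0)),(T(r,[[0,k,.164] for k in(-.115,0,.115)]),(0,0,255))):
        for q in proj(d,Q): cv2.circle(im,(int((q[0]-x)*4),int((q[1]-y)*4)),3,col,-1)
    out.append(cv2.resize(im,(400,300),interpolation=cv2.INTER_AREA) if 0 else im)
cv2.imwrite('pics/c6.png',cv2.resize(np.vstack(out),(600,900))[:, :][0:900])
i=np.hstack([cv2.resize(k,(400,300)) for k in out]);cv2.imwrite('pics/c6.png',i)
hk=T(p,[.083,0,.109],z0)[0];c,s=np.cos(r[2]),np.sin(r[2]);e=hk[:2]-r[:2];print('hook in rack',c*e[0]+s*e[1],-s*e[0]+c*e[1],hk[2],np.degrees(yaw-r[2]))
```

```text
[0.5449477  0.04782391 0.27165274] [1.79990272e+02 4.34296763e-04 9.47437349e+01] [-27.46766189   4.43123921  20.96735612  94.36565255  -1.60117383
  81.48903259  -1.5770576 ] 59.96524731628597
hook in rack -0.060817734008123576 0.0024253549192692035 0.2431527428669244 0.08818520583375278
```

View pics/c6.png

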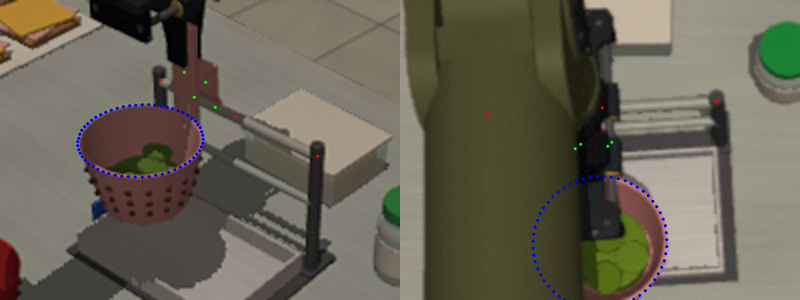

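The blue rim overlay matches the cup, so it has not pitched in the grip. The hook is 61 mm short of the bar and 2 mm too far to +y. I move it over the bar and start lowering.

>>> {"name": "play_rows", "arguments": {
  "steps": [
    [[0, 0.003, 0, 0, 0, 0, 0], [0, 0.006, 0, 0, 0, 0, 0], [0, 0.008, 0, 0, 0, 0, 0], [-0.001, 0.008, 0, 0, 0, 0, 0], [-0.001, 0.008, 0, 0, 0, 0, 0], [0, 0.008, 0, 0, 0, 0, 0], [0, 0.008, 0, 0, 0, 0, 0], [0, 0.006, 0, 0, 0, 0, 0], [0, 0.004, 0, 0, 0, 0, 0], [0, 0.002, 0, 0, 0, 0, 0], [0, 0, 0, 0, 0, 0, 0], [0, 0, 0, 0, 0, 0, 0]]
  ]
}}

```text
time_s: 16.2
tool_pos: [0.6057, 0.0517, 0.2716]
tool_rot: [-180.0, -0.0, 94.8]
force: [0.7, -0.6, -2.5]
grip_width: 0.0096
grasp_force: 60.0
```

```bash
cat > chk.py <<'E'
from h import *
o=get_obs();P=o['tool_pos'];yaw=np.radians(o['tool_rot'][2]-90+.1)
c,s=np.cos(yaw),np.sin(yaw);p=[P[0]-.067*c,P[1]-.067*s,yaw];z0=P[2]-.1375;r=[.6217,.0518,.083]
hk=T(p,[.083,0,.109],z0)[0];c,s=np.cos(r[2]),np.sin(r[2]);e=hk[:2]-r[:2]
print('hook in rack',(c*e[0]+s*e[1]).round(4),(-s*e[0]+c*e[1]).round(4),hk[2].round(4),np.degrees(yaw-r[2]).round(2),o['force'].round(1),o['tool_rot'].round(1))
# cup rim fit in side view (x,y) by the pink silhouette extent
d=snap('side')
th=np.linspace(0,6.28,90);C=np.c_[.063*np.cos(th),.063*np.sin(th),th*0+.075]
q=proj(d,T(p,C,z0));print('rim pred l,r',q[:,0].min(),q[:,0].max())
for s_ in silhouettes('side','strainer'): print(round(s_['p'],2),s_['extent'])
E
python3 chk.py
```

```text
hook in rack 0.0 0.0012 0.2431 0.16 [ 0.7 -0.6 -2.5] [-180.    -0.    94.8]
rim pred l,r 260.9176799752853 321.5091065491387
0.95 [150.5, 198.5, 210.3, 296.1]
0.88 [289.2, 389.4, 358.1, 460.6]
0.59 [260.7, 121.2, 330.5, 217.2]
0.57 [477.3, 295.5, 523.6, 345.5]
```

>>> {"name": "play_rows", "arguments": {
  "steps": [
    [[0, 0, 0.003, 0, 0, 0, 0], [0, 0, 0.005, 0, 0, 0, 0], [0, 0, 0.007, 0, 0, 0, 0], [0, 0, 0.007, 0, 0, 0, 0], [0, 0, 0.007, 0, 0, 0, 0], [0, 0, 0.006, 0, 0, 0, 0], [0, 0, 0.004, 0, 0, 0, 0], [0, 0, 0.002, 0, 0, 0, 0], [0, 0, 0, 0, 0, 0, 0]]
  ]
}}

```text
time_s: 17.2
tool_pos: [0.6058, 0.0517, 0.2303]
tool_rot: [-180.0, -0.0, 94.8]
force: [0.3, -0.1, -2.2]
grip_width: 0.0097
grasp_force: 60.0
```

>>> {"name": "play_rows", "arguments": {
  "steps": [
    [[0, 0, 0.003, 0, 0, 0, 0], [0, 0, 0.005, 0, 0, 0, 0], [0, 0, 0.006, 0, 0, 0, 0], [0, 0, 0.006, 0, 0, 0, 0], [0, 0, 0.005, 0, 0, 0, 0], [0, 0, 0.003, 0, 0, 0, 0], [0, 0, 0.001, 0, 0, 0, 0], [0, 0, 0, 0, 0, 0, 0], [0, 0, 0, 0, 0, 0, 0]]
  ]
}}

```text
time_s: 18.1
tool_pos: [0.6061, 0.0517, 0.2018]
tool_rot: [180.0, -0.0, 94.8]
force: [-0.1, 0.3, -2.5]
grip_width: 0.0097
grasp_force: 60.0
```

```bash
cp pics/side0.png /tmp
python3 - <<'E'
exec(open('chk.py').read())
cv2.imwrite('pics/s5.png',d['frame'][:,:,::-1])
E
```

```text
hook in rack 0.0004 0.0013 0.1733 0.16 [-0.1  0.3 -2.5] [180.   -0.   94.8]
rim pred l,r 263.28688574858876 321.59403555862656
0.89 [148.7, 196.4, 209.5, 292.2]
0.79 [262.8, 151.9, 329.4, 244.3]
0.72 [289.8, 389.5, 358.1, 459.0]
0.6 [474.9, 295.8, 526.6, 346.7]
```

>>> {"name": "play_rows", "arguments": {
  "steps": [
    [[0, 0, 0.002, 0, 0, 0, 0], [0, 0, 0.002, 0, 0, 0, 0], [0, 0, 0.0015, 0, 0, 0, 0], [0, 0, 0.001, 0, 0, 0, 0], [0, 0, 0.001, 0, 0, 0, 0], [0, 0, 0, 0, 0, 0, 0], [0, 0, 0, 0, 0, 0, 0]]
  ]
}}

```text
time_s: 18.9
tool_pos: [0.6059, 0.0517, 0.1941]
tool_rot: [180.0, -0.0, 94.8]
force: [-0.1, 0.6, -2.9]
grip_width: 0.0096
grasp_force: 60.0
```

>>> {"name": "play_rows", "arguments": {
  "steps": [
    [[0, 0, 0.0007, 0, 0, 0, 0], [0, 0, 0.0007, 0, 0, 0, 0], [0, 0, 0, 0, 0, 0, 0], [0, 0, 0, 0, 0, 0, 0]]
  ]
}}

```text
time_s: 19.3
tool_pos: [0.6059, 0.0517, 0.1926]
tool_rot: [-180.0, -0.0, 94.8]
force: [0.3, -0.5, -2.9]
grip_width: 0.0097
grasp_force: 60.0
```

>>> {"name": "play_rows", "arguments": {
  "steps": [
    [[0, 0, 0.0007, 0, 0, 0, 0], [0, 0, 0.0007, 0, 0, 0, 0], [0, 0, 0, 0, 0, 0, 0], [0, 0, 0, 0, 0, 0, 0]]
  ]
}}

```text
time_s: 19.7
tool_pos: [0.606, 0.0517, 0.1923]
tool_rot: [180.0, -0.0, 94.8]
force: [-4.5, 0.8, 5.5]
grip_width: 0.0097
grasp_force: 60.0
```

>>> {"name": "play_rows", "arguments": {
  "steps": [
    [[0, 0, 0.0005, 0, 0, 0, 0], [0, 0, 0.0005, 0, 0, 0, 0], [0, 0, 0, 0, 0, 0, 0], [0, 0, 0, 0, 0, 0, 0]]
  ]
}}

```text
time_s: 20.1
tool_pos: [0.606, 0.0517, 0.1922]
tool_rot: [179.9, -0.0, 94.8]
force: [-4.7, -0.5, 10.2]
grip_width: 0.0098
grasp_force: 60.0
```

It is seated: contact came at hook z = 0.164 m, as expected. I ease the downward press, then open the fingers in tiny steps so the tab settles against them.

>>> {"name": "play_rows", "arguments": {
  "steps": [
    [[0, 0, -0.0006, 0, 0, 0, 0], [0, 0, -0.0005, 0, 0, 0, 0], [0, 0, 0, 0, 0, 0, 0], [0, 0, 0, 0, 0, 0, 0]]
  ],
  "force": 40
}}

```text
time_s: 20.5
tool_pos: [0.6061, 0.0517, 0.1923]
tool_rot: [180.0, -0.0, 94.8]
force: [-4.6, 0.6, 6.4]
grip_width: 0.0091
grasp_force: 40.0
```

>>> {"name": "play_rows", "arguments": {
  "steps": [
    [[0, 0, 0, 0, 0, 0, 0], [0, 0, 0, 0, 0, 0, 0], [0, 0, 0, 0, 0, 0, 0]]
  ],
  "force": 15
}}

```text
time_s: 20.8
tool_pos: [0.6061, 0.0518, 0.1922]
tool_rot: [179.9, -0.0, 94.8]
force: [-3.5, -0.8, 6.7]
grip_width: 0.01
grasp_force: 15.0
```

>>> {"name": "play_rows", "arguments": {
  "steps": [
    [[0, 0, 0, 0, 0, 0, 0], [0, 0, 0, 0, 0, 0, 0], [0, 0, 0, 0, 0, 0, 0], [0, 0, 0, 0, 0, 0, 0], [0, 0, 0, 0, 0, 0, 0]]
  ],
  "force": 5
}}

```text
time_s: 21.3
tool_pos: [0.6061, 0.0517, 0.1922]
tool_rot: [180.0, -0.0, 94.8]
force: [-3.4, -0.4, 5.1]
grip_width: 0.0102
grasp_force: 5.0
```

Now opening slowly.

>>> {"name": "play_rows", "arguments": {
  "steps": [
    [[0, 0, 0, 0, 0, 0, 0.0105], [0, 0, 0, 0, 0, 0, 0.0108], [0, 0, 0, 0, 0, 0, 0.0111], [0, 0, 0, 0, 0, 0, 0.0114], [0, 0, 0, 0, 0, 0, 0.0117], [0, 0, 0, 0, 0, 0, 0.012], [0, 0, 0, 0, 0, 0, 0.0123], [0, 0, 0, 0, 0, 0, 0.0126], [0, 0, 0, 0, 0, 0, 0.0129], [0, 0, 0, 0, 0, 0, 0.0132], [0, 0, 0, 0, 0, 0, 0.0136], [0, 0, 0, 0, 0, 0, 0.014]]
  ]
}}

```text
time_s: 22.5
tool_pos: [0.6062, 0.0518, 0.1914]
tool_rot: [180.0, -0.0, 94.8]
force: [-1.3, 0.4, -0.3]
grip_width: 0.014
grasp_force: 0.3
```

>>> {"name": "play_rows", "arguments": {
  "steps": [
    [[0, 0, 0, 0, 0, 0, 0.0145], [0, 0, 0, 0, 0, 0, 0.015], [0, 0, 0, 0, 0, 0, 0.0155], [0, 0, 0, 0, 0, 0, 0.016], [0, 0, 0, 0, 0, 0, 0.0165], [0, 0, 0, 0, 0, 0, 0.017], [0, 0, 0, 0, 0, 0, 0.0175], [0, 0, 0, 0, 0, 0, 0.018], [0, 0, 0, 0, 0, 0, 0.0185], [0, 0, 0, 0, 0, 0, 0.019], [0, 0, 0, 0, 0, 0, 0.0195], [0, 0, 0, 0, 0, 0, 0.02]]
  ]
}}

```text
time_s: 23.7
tool_pos: [0.6059, 0.0517, 0.1914]
tool_rot: [180.0, -0.0, 94.8]
force: [-1.5, 0.5, -0.3]
grip_width: 0.0195
grasp_force: 0.5
```

```bash
python3 chk.py
```

```text
hook in rack 0.0002 0.0013 0.1629 0.16 [-1.5  0.5 -0.3] [180.   -0.   94.8]
rim pred l,r 263.55152082181985 321.53789990648266
0.72 [477.1, 296.7, 526.7, 345.3]
0.67 [148.8, 197.3, 210.4, 297.0]
0.6 [292.6, 393.2, 360.1, 459.9]
0.56 [263.2, 159.3, 330.6, 248.1]
```

>>> {"name": "play_rows", "arguments": {
  "steps": [
    [[0, 0, 0, 0, 0, 0, 0.0208], [0, 0, 0, 0, 0, 0, 0.0216], [0, 0, 0, 0, 0, 0, 0.0224], [0, 0, 0, 0, 0, 0, 0.0232], [0, 0, 0, 0, 0, 0, 0.024], [0, 0, 0, 0, 0, 0, 0.0248], [0, 0, 0, 0, 0, 0, 0.0256], [0, 0, 0, 0, 0, 0, 0.0264], [0, 0, 0, 0, 0, 0, 0.0272], [0, 0, 0, 0, 0, 0, 0.028], [0, 0, 0, 0, 0, 0, 0.029], [0, 0, 0, 0, 0, 0, 0.03]]
  ]
}}

```text
time_s: 25.0
tool_pos: [0.6059, 0.0517, 0.1914]
tool_rot: [180.0, -0.0, 94.8]
force: [-1.1, 0.0, -1.0]
grip_width: 0.0295
grasp_force: 0.5
```

>>> {"name": "play_rows", "arguments": {
  "steps": [
    [[0, 0, 0, 0, 0, 0, 0.031], [0, 0, 0, 0, 0, 0, 0.032], [0, 0, 0, 0, 0, 0, 0.033], [0, 0, 0, 0, 0, 0, 0.034], [0, 0, 0, 0, 0, 0, 0.035], [0, 0, 0, 0, 0, 0, 0.036], [0, 0, 0, 0, 0, 0, 0.037], [0, 0, 0, 0, 0, 0, 0.038], [0, 0, 0, 0, 0, 0, 0.04], [0, 0, 0, 0, 0, 0, 0.042], [0, 0, 0, 0, 0, 0, 0.044], [0, 0, 0, 0, 0, 0, 0.046]]
  ]
}}

```text
time_s: 26.2
tool_pos: [0.6063, 0.0517, 0.1917]
tool_rot: [179.9, -0.0, 94.8]
force: [-0.3, 0.5, 0.5]
grip_width: 0.0444
grasp_force: 0.0
```

```bash
python3 chk.py;  python3 - <<'E'
from h import *
cv2.imwrite('pics/s6.png',snap('side')['frame'][120:300,180:420,::-1])
cv2.imwrite('pics/s6b.png',cv2.resize(cv2.imread('pics/s6.png'),(800,600),interpolation=2))
E
```

```text
hook in rack 0.0007 0.0013 0.1632 0.16 [-0.3  0.5  0.5] [179.9  -0.   94.8]
rim pred l,r 263.68048705162107 321.66411066414616
0.95 [476.4, 298.2, 524.3, 346.0]
0.75 [149.4, 196.3, 209.9, 296.5]
0.73 [291.0, 391.6, 360.4, 459.5]
0.68 [267.1, 163.3, 328.8, 246.9]
0.48 [385.8, 212.7, 418.2, 261.8]
```

View pics/s6b.png

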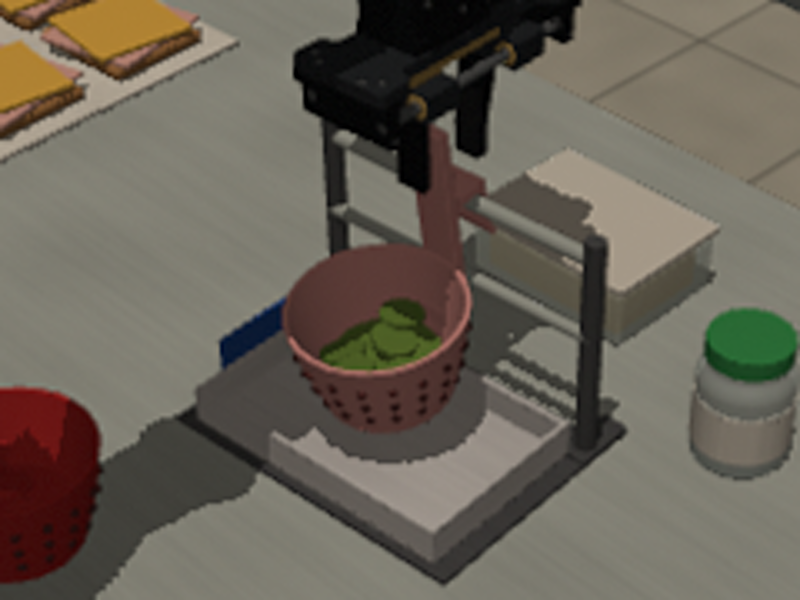

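The strainer hangs by its hook mid-bar above the tray, leaning slightly, and the fingers are clear of the tab. I open a bit further and rise straight up.

>>> {"name": "play_rows", "arguments": {
  "steps": [
    [[0, 0, 0, 0, 0, 0, 0.055], [0, 0, 0, 0, 0, 0, 0.065], [0, 0, 0, 0, 0, 0, 0.07], [0, 0, -0.002, 0, 0, 0, 0.07], [0, 0, -0.006, 0, 0, 0, 0.07], [0, 0, -0.012, 0, 0, 0, 0.07], [0, 0, -0.02, 0, 0, 0, 0.07], [0, 0, -0.025, 0, 0, 0, 0.07], [0, 0, -0.025, 0, 0, 0, 0.07], [0, 0, -0.02, 0, 0, 0, 0.07], [0, 0, -0.01, 0, 0, 0, 0.07], [0, 0, 0, 0, 0, 0, 0.07]]
  ]
}}

```text
time_s: 27.55
tool_pos: [0.6068, 0.0516, 0.3136]
tool_rot: [179.8, -0.0, 94.8]
force: [-0.1, -0.1, -0.4]
grip_width: 0.0697
grasp_force: 0.0
```

Run:
```python
from h import *
o=get_obs();print(o['force'],o['tool_pos'])
E1=None
for k in range(2):
    a=snap('side')
    print([ (round(s['p'],2),s['extent']) for s in silhouettes('side','strainer') if 230<s['extent'][0]<290],[s['extent'] for s in silhouettes('side','drip_tray')])
    g=cv2.cvtColor(a['frame'],6)[150:260,240:360].astype(float)
    if k==0: 
        E1=g
        for _ in range(6): snap('top')
    else: print('maxdiff',abs(g-E1).max(),abs(g-E1).mean())
```

```text
[-0.1408643  -0.09596065 -0.36082336] [0.60676166 0.05163066 0.31362294]
[(0.8, [265.3, 158.8, 330.1, 252.9])] [[238.7, 209.1, 352.9, 289.2]]
[(0.75, [265.6, 157.1, 330.0, 250.9])] [[236.8, 209.3, 354.2, 289.4]]
maxdiff 39.0 0.511439393939394
```

```bash
python3 -c "
from cell import *
print(sign_off())"
```

```text
the job is handed in; nothing more can be done
None
```

The drip tray is fully home against its stop, and the pink strainer hangs still and nearly upright by its hook at mid-bar above the tray. The arm is clear, the tin, jar and tub were left alone, and the job is handed in at about 28 s; the verdict was not reported back.

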